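# Green tape off its post, onto the glass coaster

### The arm

A 7-joint arm with a two-finger parallel gripper is mounted at the origin on the work surface. World frame = base frame: x ahead of the robot, y to its left, z up, the work surface at z = 0. Lengths are in m, angles in degrees, forces in N, time in s.
With the tool pointing down it reaches from about 0.425 to 0.875 m from the base axis. Payload 4.7 kg.
Tool frame: the origin (TCP) lies at the very end of the fingers, on their centre line; the grasp point (between the pads) lies env.grip_point_offset behind it (env.grip_point_offset is the distance from the TCP to the grasp point, in m); z points along the fingers, y is the direction in which the jaws open and shut (so a half turn about z gives the same grasp; the last joint's range is limited). The gripper opens to 87 mm and grips with 3 to 60 N. Pads are 19 mm wide; open, the fingers measure 117 mm over their backs; the gripper's body (75 mm by 190 mm) begins 51 mm behind the grasp point.
Start: joints at [77.871, 18.392, -4.016, 83.108, 1.295, 78.541, -3.26], TCP at [0.146, -0.634, 0.223] pointing down, gripper open.
Joint ranges: [-163.93, 163.93], [-17.29, 119.83], [-79.2, 71.16], [3.27, 140.29], [-89.18, 269.18], [5.43, 117.66], [-154.24, 154.24]. Speed limits (degrees/s): [147.25, 147.25, 180, 180, 180, 180, 180].

### API

Orientations are given as [roll, pitch, yaw] about the fixed x, y, z axes, in that order (R = Rz(yaw) Ry(pitch) Rx(roll)).
In Python, from cell import env gives the robot as it stands.
- The arm moves only by the tool send_rows, never from a script. Its argument "plan" is a list of rows, each a list of 7 numbers: the finger opening in mm, from 0 to 87, then the shift along the tool's x, y, z in mm, then the turn, a rotation vector about the tool's x, y, z in rad. A call has 1 to 12 rows; each row shifts and turns the commanded pose from where the row before left it, along the tool's axes as they then stand; what a row does not reach is not made up. A row lasts 1/10 s, in which the tool goes at most 50 mm and 8.59 degrees, less where a joint would pass 70% of its speed; a pose out of reach is approached as far as the arm can. A call is refused whole if a number of a shift passes 50 or a number of a turn 0.15, either way. A call with a gripper value outside its range is refused whole. The fingers move at their own pace and stop on an object; "grip_force" is the grip in N (left out, the last holds). Time passes only in rows, so rows that do not move let the fingers close. It gives the time, the measured TCP pose, the force and the opening at its end, in the units of the state.
- env.get_obs(): the state, without advancing time (a new reading comes with each control period).
- env.read_camera(name): name is "side" or "top" or "wrist"; returns the picture (384x512x3 uint8, red, green, blue); there is no depth.
- env.get_calibration(name): a dict with "fx", "fy", "cx", "cy" (pixels), "k1" (the pictures are not rectified: a ray, as slopes to the right and down, at radius r is drawn at 1 + k1 r^2 times it, then the intrinsics apply), "extrinsics" (4x4, takes a point from camera to world coordinates). Camera axes: x right, y down, z forward; pixel columns grow to the right and rows downward; lengths in m; the calibration is good to about 2 mm. A picture is of the moment at which its call begins: read the wrist's pose just before it. get_calibration takes no time and is no camera call; for the wrist camera it gives the pose at the moment of the call.
- env.sign_off(): hands the job in, once; it reports no verdict.
Trained networks look in the newest picture that a camera, given by its name, has taken for a name from the list of things; names that differ only in an ending like _2 or _b are one class to them, and where a whole thing is asked for, a point or a joint stands for the part that bears it (a point fixed in the world has none). Each returns a list of dicts, best first, with "confidence" (0 to 1); they miss things now and then, are a little off and sometimes report something else, mostly with a low value. They report only what shows in the picture. A call takes as long as a camera call. They do not tell look-alikes from the thing itself.
- env.regions_of(camera, query): "region" (384x512 bool, what is visible of it) and "rect" ([left, top, right, bottom] in pixels, round what is visible of it).
The state is a dict: "time_s": time; "qpos": joint angles; "joint_velocities": joint speeds; "effort": joint torques, N m; "tool_pos": TCP position; "tool_rot": TCP orientation; "force": force on the tool from outside, world axes, zero at the start; "wrist_torque": the same for the moment, N m; "grip_width": finger opening in m.
Only numpy, scipy, OpenCV 4.12 (cv2) and the standard library are available. Lean on these libraries where they do the work, as an engineer would, in place of code of your own. Each camera call takes 0.05 s, during which the arm holds its last target. There are 200 camera calls.

### The job

On the writing desk, slide the green roll of tape straight up off its post and set it down gently, lying flat, in the middle of the round glass coaster, ready for labelling. Leave the blue roll on its post.

Things in the scene. Friction and masses are not known exactly. Their poses are not given: they have to be found in the camera images.
- green_roll_center (a point): Centre (half-way up, on the axis) of the green roll of tape: a rigid ring, outside diameter 58 mm, 40 mm tall, about 70 g (50 to 100 g), with a cardboard core whose bore is 32 mm. At the start it lies round its upright post, axis vertical, its underside 28 mm and its top 68 mm above the desk; the post goes through the bore with about 6 mm to spare all round, nothing holds it. z is the roll's axis.
- green_post_top (a point): Centre of the top of the post that carries the green roll. The post is fixed to the desk: a round wooden foot (86 mm across, 10 mm high), a wooden shoulder (40 mm across, up to 28 mm above the desk) on which the roll rests, then an upright steel pin 20 mm in diameter whose top is 84 mm above the desk, 16 mm above the top of the resting roll. The roll must rise 56 mm to come clear of it. z is up.
- blue_roll_center (a point): Centre (half-way up, on the axis) of the blue roll of tape, the same size as the green one, lying round a second post of the same shape. To be left there. Its post, 84 mm high, is the tallest thing that can stand between the green roll and the coaster.
- coaster_top (a point): Centre of the upper face of the round coaster of pale frosted glass, 100 mm across and 8 mm thick, lying loose on the desk (160 g). z is up.
Mind the look-alikes: they are no part of the job. What is shaped like the part that bears coaster_top but pink, red or turquoise is not meant.

How it is judged (in metres and radians):
On the way:
1. the green roll has been slid up clear of the top of its post (z of green_roll_center in the frame of green_post_top above 0.021 m), for 0.1 s.
At the end, for the whole second after the job is handed in: The green roll lies flat (within 10 degrees) and at rest on the coaster's upper face, its centre within 20 mm of the coaster's centre, the coaster lying on the desk; the blue roll is still on its post, within 20 mm of where it was (horizontal distance between green_roll_center and coaster_top below 0.02 m and z of green_roll_center in the frame of coaster_top between 0.014 and 0.026 m and angle between the z axis of green_roll_center and the z axis of coaster_top, either way round below 0.17 rad and height (world z) of coaster_top below 0.014 m and linear speed of green_roll below 0.02 m/s and distance of blue_roll_center from where it was at the start of the episode below 0.02 m); the robot touches nothing.
It fails at once if the blue roll is moved more than 20 mm (distance of blue_roll_center from where it was at the start of the episode above 0.02 m).
It fails at once if the green roll is dropped or slammed onto the coaster (faster than 0.6 m/s close above it, a fall of about 18 mm) (horizontal distance between green_roll_center and coaster_top below 0.06 m and z of green_roll_center in the frame of coaster_top below 0.06 m and linear speed of green_roll above 0.6 m/s).
It also fails if it takes over 40 s, if anything falls off the work surface, if the arm or the gripper's body presses on something with over 40 N, if the wrist force passes 120 N, or if a joint passes its speed limit or range.

## Working session

There is one attempt and no reset: what is moved stays moved. The work goes in short steps, Python scripts to look and compute and a tool call to move; the robot and the scene stay as the last step left them, time stands still between calls to the robot, and variables do not carry over. Pictures are saved under pics/ and viewed, about 8 in all and at most 12, crops included, and the job is handed in when it is done.

Besides the shell and the picture viewer there is one more tool, called after ">>>" in YAML: its name, and indented under it one key for each argument. send_rows: Moves the arm, as the interface text tells. Its arguments: {"type":"object","properties":{"plan":{"type":"array"},"grip_force":{"type":"number"}},"required":["plan"]}

```bash
mkdir -p pics; python3 - <<'E'
from cell import env
import cv2,numpy as np
o=env.get_obs();print(o['time_s'],o['tool_pos'],o['tool_rot'],o['grip_width'],env.grip_point_offset)
a=[]
for c in("top","side"):
    a.append(env.read_camera(c))
    k=env.get_calibration(c);print(c,{x:np.round(k[x],3).tolist() for x in k})
    for q in("green_roll_center","coaster_top","blue_roll_center","green_post_top"):
        for r in env.regions_of(c,q):print(c,q,round(r['confidence'],2),r['rect'],np.argwhere(r['region']).mean(0)[::-1].round(1), np.median(a[-1][r['region']],axis=0))
for n,i in zip(("top","side"),a): cv2.imwrite(f'pics/{n}0.png',cv2.cvtColor(cv2.resize(i,(800,600)),cv2.COLOR_RGB2BGR))
E
```

```text
0.0 [ 0.14537961 -0.63296714  0.22146034] [-1.79890635e+02  4.73814282e-03  1.29387844e+01] 0.08693630400158475 0.0187
top {'fx': 424.129, 'fy': 424.129, 'cx': 258.052, 'cy': 194.558, 'k1': -0.114, 'extrinsics': [[0.007, -0.992, 0.124, 0.328], [-1.0, -0.005, 0.011, 0.052], [-0.01, -0.124, -0.992, 1.142], [0.0, 0.0, 0.0, 1.0]]}
top green_roll_center 0.86 [377.1, 175.9, 400.4, 200.6] [389.1 187.3] [15. 87. 26.]
top coaster_top 0.93 [176.8, 153.3, 214.7, 188.7] [195.7 170.7] [189. 189. 164.]
top coaster_top 0.83 [122.7, 138.6, 158.3, 174.5] [140.2 155.4] [184.  95. 103.]
top coaster_top 0.75 [228.5, 204.0, 264.9, 237.2] [247.3 219. ] [163.  36.  30.]
top coaster_top 0.69 [165.5, 210.6, 201.0, 245.2] [182.1 226.7] [ 40. 130. 112.]
top blue_roll_center 0.79 [290.5, 187.4, 310.5, 210.7] [301.6 199.2] [ 35.  54. 103.]
top green_post_top 0.71 [368.1, 176.9, 396.3, 204.1] [382.  191.7] [113.  68.  35.]
top green_post_top 0.25 [376.1, 174.5, 400.2, 202.0] [389.4 187.3] [17. 86. 26.]
side {'fx': 495.595, 'fy': 495.595, 'cx': 254.434, 'cy': 196.34, 'k1': 0.059, 'extrinsics': [[-0.776, -0.381, 0.503, -0.057], [-0.63, 0.455, -0.629, 0.747], [0.011, -0.805, -0.593, 0.735], [0.0, 0.0, 0.0, 1.0]]}
side green_roll_center 0.74 [325.8, 137.5, 349.0, 166.0] [336.5 152.8] [ 1.5 77.  21. ]
side coaster_top 0.84 [87.1, 272.9, 142.4, 317.3] [113.  292.7] [188. 105. 119.]
side coaster_top 0.81 [163.2, 242.1, 211.4, 278.6] [186.1 259.5] [184. 185. 171.]
side coaster_top 0.6 [206.4, 281.9, 254.6, 326.5] [229.4 304. ] [  0. 131. 119.]
side blue_roll_center 0.33 [326.0, 139.3, 346.2, 164.0] [336.5 152.8] [ 0. 77. 20.]
side green_post_top 0.94 [321.4, 138.3, 352.5, 174.1] [335.6 164.1] [132.  85.  44.]
```

View pics/top0.png

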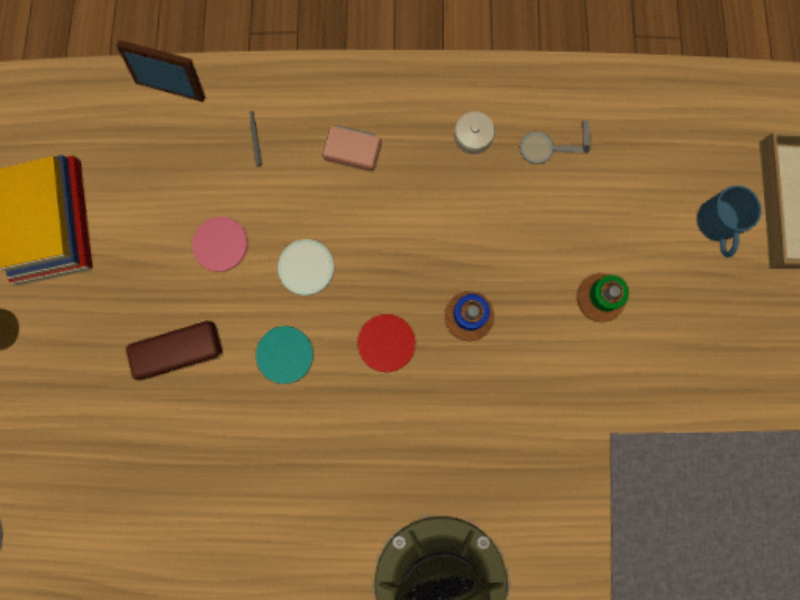

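```bash
cat > h.py <<'E'
from cell import env
import numpy as np,cv2
def ray(cal,uv):
    p=np.array([(uv[0]-cal['cx'])/cal['fx'],(uv[1]-cal['cy'])/cal['fy']]);s=p.copy()
    for _ in range(20): s=p/(1+cal['k1']*(s@s))
    E=np.array(cal['extrinsics']);return E[:3,3],E[:3,:3]@np.array([*s,1])
def at(cal,uv,z):
    o,d=ray(cal,uv);return (o+d*(z-o[2])/d[2]).round(4)
E
python3 - <<'E'
from h import *
t=env.get_calibration("top");s=env.get_calibration("side")
print('green',at(t,(388.7,188),.05),at(s,(337,152),.048))
print('coast',at(t,(195.7,170.7),.008),at(s,(186.5,259),.007))
print('blue',at(t,(300.8,199),.05))
w=env.get_calibration("wrist");print({k:np.round(w[k],3).tolist() for k in w})
E
```

```text
green [ 0.4836 -0.2778  0.05  ] [ 0.4823 -0.2783  0.048 ]
coast [0.5344 0.2355 0.008 ] [0.5295 0.2387 0.007 ]
blue [ 0.4535 -0.0463  0.05  ]
{'fx': 341.801, 'fy': 341.801, 'cx': 249.215, 'cy': 192.345, 'k1': -0.044, 'extrinsics': [[0.225, -0.943, -0.247, 0.213], [-0.974, -0.218, -0.057, -0.618], [0.0, 0.253, -0.967, 0.386], [0.0, 0.0, 0.0, 1.0]]}
```

View pics/side0.png

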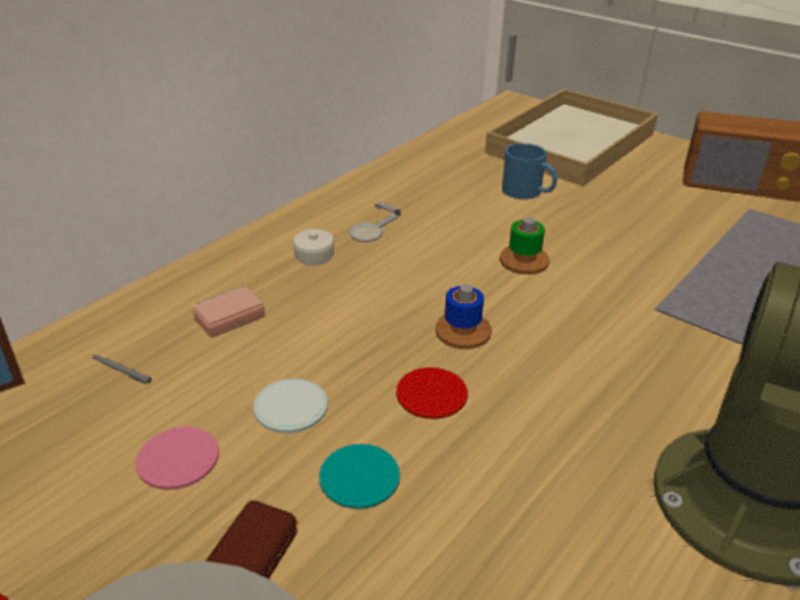

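Candidates for coaster in the top picture (800 px wide): white (306,267), pink (220,243), turquoise (284,353), red (386,342). The white one fits "pale frosted glass". The green roll is at (610,292) and the blue one at (472,312). I'm heading above the green roll first.

>>> send_rows:
  plan:
    - [87,32,-21,0,0,0,0]
    - [87,32,-21,0,0,0,0]
    - [87,32,-21,0,0,0,0]
    - [87,32,-21,0,0,0,0]
    - [87,32,-21,0,0,0,0]
    - [87,32,-21,0,0,0,0]
    - [87,32,-21,0,0,0,0]
    - [87,32,-21,0,0,0,0]
    - [87,32,-21,0,0,0,0]
    - [87,32,-21,0,0,0,0]
    - [87,32,-21,0,0,0,0]
    - [87,0,0,0,0,0,0]

```text
time_s: 1.7
tool_pos: [0.4416, -0.3236, 0.223]
tool_rot: [-179.9, -0.2, 13.5]
force: [-0.3, 0.3, -0.1]
grip_width: 0.0871
```

```bash
cat >> h.py <<'E'
from scipy.spatial.transform import Rotation as R
def totool(target):
    o=env.get_obs();r=R.from_euler('xyz',o['tool_rot'],degrees=True)
    print('t',o['time_s'],'tcp',np.round(o['tool_pos'],4),np.round(o['tool_rot'],2),'w',o['grip_width'],'F',np.round(o['force'],1))
    return (r.inv().apply(np.array(target)-o['tool_pos'])*1000).round(1)
E
python3 - <<'E'
from h import *
print(totool([.483,-.278,.034]))
w=env.get_calibration("wrist");im=env.read_camera("wrist")
for q in("green_roll_center","green_post_top"):
  for r in env.regions_of("wrist",q):
    l,t,R_,b=r['rect'];print(q,r['confidence'],r['rect'],at(w,((l+R_)/2,(t+b)/2),.05))
    if q[6]=='r': 
        m=r['region'];c,rad=cv2.minEnclosingCircle(np.argwhere(m)[:,::-1].astype(np.float32));print(c,rad,at(w,c,.06))
cv2.imwrite('pics/w1.png',im[:,:,::-1])
E
```

```text
t 1.7 tcp [ 0.4416 -0.3236  0.223 ] [-179.92   -0.19   13.52] w 0.08711207955471933 F [-0.3  0.3 -0.1]
[ 50.3 -34.4 189.2]
green_post_top 0.56 [175.7, 77.3, 260.3, 158.2] [ 0.4894 -0.2811  0.05  ]
```

View pics/w1.png

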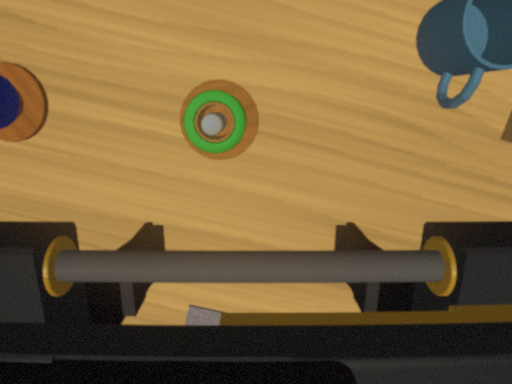

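The ring shows at about (214,121) with the pin at (212,124), and the blue roll is far left. I'll segment the ring for its centre.

```bash
python3 - <<'E'
from h import *
w=env.get_calibration("wrist");im=cv2.imread('pics/w1.png').astype(int)
m=(im[:,:,1]>im[:,:,2]+50)&(im[:,:,1]>im[:,:,0]+50)
p=np.argwhere(m)[:,::-1].astype(np.float32);c,r=cv2.minEnclosingCircle(p);print(c,r,at(w,c,.068),r/341.8)
g=at(w,c,.066);print(totool([g[0],g[1],.034]),totool([.483,-.278,.034]))
E
```

```text
(213.69712829589844, 121.35626220703125) 31.069290161132812 [ 0.4811 -0.2869  0.068 ] 0.09089903499453719
t 1.85 tcp [ 0.4364 -0.3302  0.2226] [1.7996e+02 4.0000e-02 1.2920e+01] w 0.08733053826315046 F [-0.9 -0.9  0.7]
t 1.85 tcp [ 0.4364 -0.3302  0.2226] [1.7996e+02 4.0000e-02 1.2920e+01] w 0.08733053826315046 F [-0.9 -0.9  0.7]
[ 53.3 -32.5 188.5] [ 57.3 -40.6 188.5]
```

```bash
cat >> h.py <<'E'
def green(z=.068):
    w=env.get_calibration("wrist");im=env.read_camera("wrist").astype(int)
    m=((im[:,:,1]>im[:,:,0]+50)&(im[:,:,1]>im[:,:,2]+50)).astype(np.uint8)
    n,l,s,_=cv2.connectedComponentsWithStats(m);k=1+s[1:,4].argmax()
    c,r=cv2.minEnclosingCircle(np.argwhere(l==k)[:,::-1].astype(np.float32));g=at(w,c,z);print(np.round(c,1),r,g);return g
E
python3 - <<'E'
from h import *
for i in range(3): g=green(.066);print(totool([g[0],g[1],.034]))
E
```

```text
[207.  113.6] 31.404817581176758 [ 0.4864 -0.2794  0.066 ]
t 1.9 tcp [ 0.4359 -0.3308  0.2225] [1.7997e+02 5.0000e-02 1.2830e+01] w 0.08713250784794832 F [-0.2 -0.2 -0.5]
[ 60.8 -39.  188.5]
[206.1 113.1] 31.468717575073242 [ 0.4862 -0.2792  0.066 ]
t 1.95 tcp [ 0.4357 -0.3311  0.2225] [1.7997e+02 4.0000e-02 1.2790e+01] w 0.08723972971517421 F [-0.7 -1.3  0.3]
[ 60.9 -39.5 188.4]
[206.2 112.9] 31.380685806274414 [ 0.4863 -0.2795  0.066 ]
t 2.0 tcp [ 0.4357 -0.331   0.2225] [1.7998e+02 3.0000e-02 1.2780e+01] w 0.08735161926819518 F [-0.3  0.8 -0.7]
[ 60.8 -39.1 188.5]
```

>>> send_rows:
  plan:
    - [87,20,-13,0,0,0,0]
    - [87,20,-13,20,0,0,0]
    - [87,20,-13,25,0,0,0]
    - [87,0,0,25,0,0,0]
    - [87,0,0,20,0,0,0]
    - [87,0,0,0,0,0,0]
    - [87,0,0,0,0,0,0]
    - [87,0,0,0,0,0,0]

```text
time_s: 2.8
tool_pos: [0.4872, -0.2793, 0.1341]
tool_rot: [179.9, -0.1, 12.9]
force: [0.2, 0.8, 0.3]
grip_width: 0.0868
```

```bash
python3 - <<'E'
from h import *
g=green(.066);print(totool([g[0],g[1],.034]));print(totool([.485,-.279,.034]))
cv2.imwrite('pics/w2.png',env.read_camera("wrist")[:,:,::-1])
E
```

```text
[249.3 206. ] 39.73421096801758 [ 0.4864 -0.2798  0.066 ]
t 2.85 tcp [ 0.4872 -0.2792  0.1341] [ 1.7988e+02 -1.0000e-01  1.2880e+01] w 0.08687773999807202 F [ 0.2 -0.2 -0.1]
[ -1.1   0.2 100.1]
t 2.85 tcp [ 0.4872 -0.2792  0.1341] [ 1.7988e+02 -1.0000e-01  1.2880e+01] w 0.08687773999807202 F [ 0.2 -0.2 -0.1]
[ -2.3  -0.9 100.1]
```

View pics/w2.png

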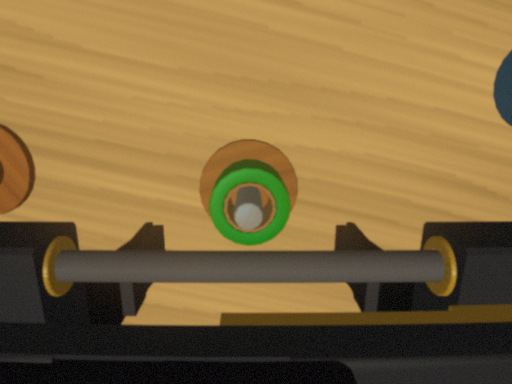

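The ring at (249,206) is centred between the fingers at columns 160 and 340. Descending, then gripping.

>>> send_rows:
  plan:
    - [87,-1,0,20,0,0,0]
    - [87,0,0,25,0,0,0]
    - [87,0,0,25,0,0,0]
    - [87,0,0,20,0,0,0]
    - [87,0,0,10,0,0,0]
    - [87,0,0,0,0,0,0]
    - [87,0,0,0,0,0,0]
    - [50,0,0,0,0,0,0]
    - [50,0,0,0,0,0,0]
    - [50,0,0,0,0,0,0]
    - [50,0,0,0,0,0,0]
    - [50,0,0,0,0,0,0]
  grip_force: 15

```text
time_s: 4.1
tool_pos: [0.4858, -0.2786, 0.0328]
tool_rot: [180.0, -0.0, 12.9]
force: [-0.1, -1.0, 0.4]
grip_width: 0.0574
```

>>> send_rows:
  plan:
    - [50,0,0,0,0,0,0]
    - [50,0,0,0,0,0,0]
    - [50,0,0,0,0,0,0]
    - [50,0,0,-3,0,0,0]
    - [50,0,0,-3,0,0,0]
    - [50,0,0,0,0,0,0]

```text
time_s: 4.7
tool_pos: [0.4857, -0.2783, 0.0388]
tool_rot: [180.0, -0.0, 12.9]
force: [-0.8, -0.2, -1.4]
grip_width: 0.0575
```

>>> send_rows:
  plan:
    - [50,0,0,-8,0,0,0]
    - [50,0,0,-14,0,0,0]
    - [50,0,0,-16,0,0,0]
    - [50,0,0,-18,0,0,0]
    - [50,0,0,-20,0,0,0]
    - [50,0,0,-22,0,0,0]
    - [50,0,0,-22,0,0,0]
    - [50,0,0,-20,0,0,0]
    - [50,0,0,-14,0,0,0]
    - [50,0,0,-6,0,0,0]
    - [50,0,0,0,0,0,0]
    - [50,0,0,0,0,0,0]

```text
time_s: 5.9
tool_pos: [0.4851, -0.2782, 0.1977]
tool_rot: [-180.0, 0.1, 12.9]
force: [0.3, -0.2, -0.8]
grip_width: 0.0574
```

```bash
python3 - <<'E'
from h import *
print(totool([.532,.237,.2]))
cv2.imwrite('pics/w3.png',env.read_camera("wrist")[:,:,::-1])
s=env.read_camera("side")[100:250,200:400]
cv2.imwrite('pics/s3.png',cv2.resize(s,(800,600))[:,:,::-1])
E
```

```text
t 5.9 tcp [ 0.4851 -0.2782  0.1977] [-1.7995e+02  6.0000e-02  1.2930e+01] w 0.057357005323056695 F [ 0.3 -0.2 -0.8]
[ 161.  -491.6   -2. ]
```

View pics/s3.png

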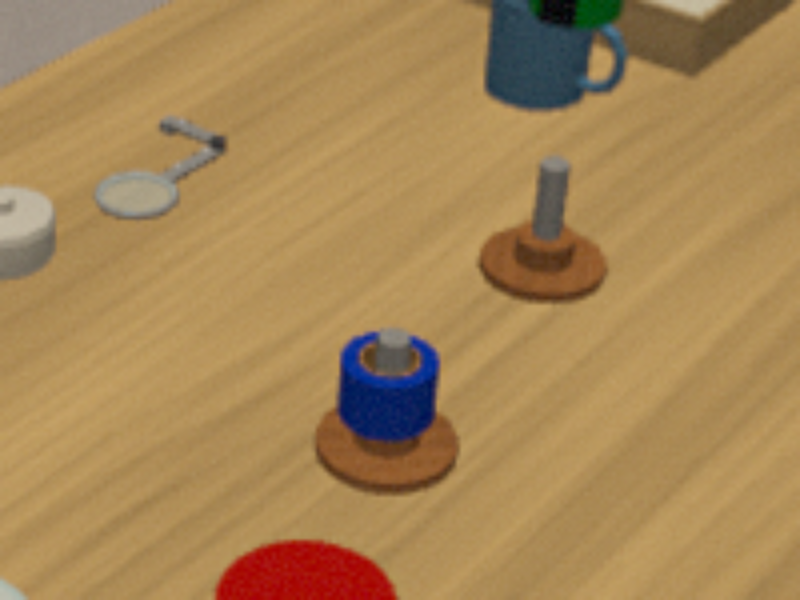

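The green roll is clear of its empty post (550,200), and the blue one is untouched on its own (390,390). Carrying it over, stopping short of the coaster for a close look.

>>> send_rows:
  plan:
    - [50,3,-12,0,0,0,0]
    - [50,6,-25,0,0,0,0]
    - [50,9,-40,0,0,0,0]
    - [50,9,-42,0,0,0,0]
    - [50,9,-42,0,0,0,0]
    - [50,9,-42,0,0,0,0]
    - [50,9,-42,0,0,0,0]
    - [50,9,-42,0,0,0,0]
    - [50,9,-42,0,0,0,0]
    - [50,9,-42,0,0,0,0]
    - [50,9,-42,0,0,0,0]
    - [50,9,-40,0,0,0,0]

```text
time_s: 7.2
tool_pos: [0.4793, 0.1879, 0.1983]
tool_rot: [180.0, 0.0, 13.0]
force: [0.5, -1.0, -0.8]
grip_width: 0.0571
```

>>> send_rows:
  plan:
    - [50,4,-25,0,0,0,0]
    - [50,0,-13,0,0,0,0]
    - [50,0,0,0,0,0,0]
    - [50,0,0,0,0,0,0]
    - [50,0,0,0,0,0,0]
    - [50,0,0,0,0,0,0]
    - [50,0,0,0,0,0,0]

```text
time_s: 7.9
tool_pos: [0.4764, 0.2222, 0.1985]
tool_rot: [180.0, 0.0, 12.8]
force: [0.3, 0.6, -0.4]
grip_width: 0.0573
```

```bash
python3 - <<'E'
from h import *
w=env.get_calibration("wrist");im=env.read_camera("wrist")
for r in env.regions_of("wrist","coaster_top"):
    m=r['region'];c,rad=cv2.minEnclosingCircle(np.argwhere(m)[:,::-1].astype(np.float32));print(r['confidence'],r['rect'],c,rad,np.median(im[m],axis=0),at(w,c,.008))
print(totool([.532,.237,.015]))
cv2.imwrite('pics/w4.png',im[:,:,::-1])
E
```

```text
0.94 [198.0, 60.4, 295.7, 161.6] (248.44854736328125, 110.43447875976562) 50.85831832885742 [222. 223. 202.] [0.5371 0.2367 0.008 ]
0.9 [323.5, 213.7, 371.1, 250.1] (346.7609558105469, 232.9734344482422) 26.60738754272461 [186.  36.   7.] [0.4328 0.1009 0.008 ]
0.81 [51.8, 0.0, 154.4, 88.0] (100.20332336425781, 36.13555145263672) 54.91482925415039 [220. 135. 143.] [0.5744 0.3928 0.008 ]
0.63 [144.8, 202.0, 234.2, 251.1] (188.0382537841797, 241.7595672607422) 44.554100036621094 [ 58. 158. 136.] [0.3833 0.2705 0.008 ]
t 8.0 tcp [0.4763 0.2227 0.1985] [179.98  -0.    12.87] w 0.057447928858254366 F [ 0.4  0.1 -0.5]
[ 57.5  -1.6 183.5]
```

View pics/w4.png

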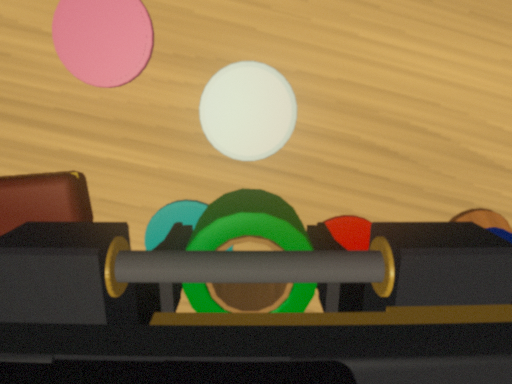

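White coaster is at (248,110), the pale one among pink, turquoise and red. Wrist, top and side estimates agree within 8 mm; I take (0.534, 0.237). Underside of the roll is about 5 mm below the TCP, so contact is expected at TCP z ≈ 0.013.

>>> send_rows:
  plan:
    - [50,15,0,0,0,0,0]
    - [50,20,-1,10,0,0,0]
    - [50,20,0,20,0,0,0]
    - [50,5,0,25,0,0,0]
    - [50,0,0,25,0,0,0]
    - [50,0,0,20,0,0,0]
    - [50,0,0,15,0,0,0]
    - [50,0,0,10,0,0,0]
    - [50,0,0,0,0,0,0]
    - [50,0,0,0,0,0,0]
    - [50,0,0,0,0,0,0]

```text
time_s: 9.1
tool_pos: [0.5351, 0.238, 0.0747]
tool_rot: [-180.0, -0.1, 12.9]
force: [0.6, 0.3, -1.3]
grip_width: 0.0573
```

```bash
python3 - <<'E'
from h import *
print(totool([.534,.237,.013]))
w=env.get_calibration("wrist")
for r in env.regions_of("wrist","coaster_top")[:2]+[]: print(r['confidence'],r['rect'])
env.read_camera("top");t=env.get_calibration("top")
im=env.read_camera("wrist");cv2.imwrite('pics/w5.png',im[:,:,::-1])
for r in env.regions_of("wrist","coaster_top"): print(r['confidence'],r['rect'])
E
```

```text
t 9.1 tcp [0.5351 0.238  0.0747] [-1.800e+02 -1.100e-01  1.294e+01] w 0.057344558177764585 F [ 0.6  0.3 -1.3]
[-1.4  0.8 61.7]
0.94 [198.0, 60.4, 295.7, 161.6]
0.9 [323.5, 213.7, 371.1, 250.1]
0.79 [180.3, 135.6, 323.8, 253.1]
0.66 [0.0, 13.9, 116.5, 171.6]
```

View pics/w5.png

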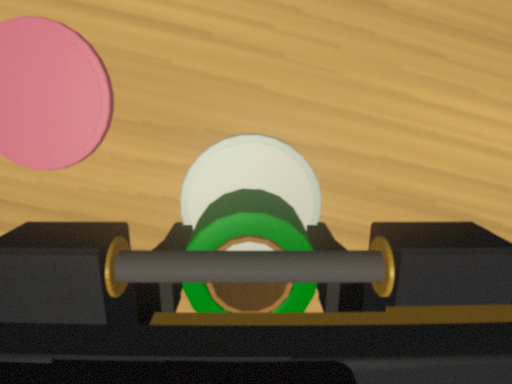

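The coaster, about (251,204), lies under the roll. Lowering.

>>> send_rows:
  plan:
    - [50,0,0,8,0,0,0]
    - [50,0,0,12,0,0,0]
    - [50,0,0,14,0,0,0]
    - [50,0,0,12,0,0,0]
    - [50,0,0,7,0,0,0]
    - [50,0,0,3,0,0,0]
    - [50,0,0,0,0,0,0]
    - [50,0,0,0,0,0,0]

```text
time_s: 10.1
tool_pos: [0.5346, 0.2379, 0.0178]
tool_rot: [-180.0, -0.0, 12.9]
force: [-0.3, 0.5, -1.4]
grip_width: 0.0571
```

```bash
python3 - <<'E'
from h import *
w=env.get_calibration("wrist");im=env.read_camera("wrist")
print(totool([.534,.237,.013]))
for r in env.regions_of("wrist","coaster_top"):
    m=r['region'];
    l,t,rr,b=r['rect'];print(r['confidence'],r['rect'],at(w,((l+rr)/2,t),.008),at(w,((l+rr)/2,t+(rr-l)*.485),.008))
E
```

```text
t 10.15 tcp [0.5348 0.2379 0.018 ] [-1.7999e+02 -6.0000e-02  1.2940e+01] w 0.05681835543517993 F [ 0.3 -0.1 -0.7]
[-0.9  0.8  5. ]
0.78 [161.1, 142.6, 340.6, 253.1] [0.5838 0.2483 0.008 ] [0.5383 0.2377 0.008 ]
0.56 [2.0, 0.0, 72.9, 184.5] [0.6268 0.3612 0.008 ] [0.6116 0.3596 0.008 ]
```

>>> send_rows:
  plan:
    - [50,0,0,1.5,0,0,0]
    - [50,0,0,1,0,0,0]
    - [50,0,0,1,0,0,0]
    - [50,0,0,0.5,0,0,0]
    - [50,0,0,0,0,0,0]
    - [50,0,0,0,0,0,0]

```text
time_s: 10.8
tool_pos: [0.5343, 0.2376, 0.0135]
tool_rot: [180.0, 0.0, 12.9]
force: [-0.5, -0.4, -1.1]
grip_width: 0.0576
```

>>> send_rows:
  plan:
    - [50,0,0,0.5,0,0,0]
    - [50,0,0,0.5,0,0,0]
    - [50,0,0,0,0,0,0]
    - [50,0,0,0,0,0,0]

```text
time_s: 11.2
tool_pos: [0.5344, 0.2377, 0.0128]
tool_rot: [180.0, -0.0, 12.9]
force: [-0.7, -0.2, 4.0]
grip_width: 0.0577
```

Contact (+5 N). Releasing slowly, then withdrawing straight up.

>>> send_rows:
  plan:
    - [60,0,0,0,0,0,0]
    - [64,0,0,0,0,0,0]
    - [72,0,0,0,0,0,0]
    - [80,0,0,0,0,0,0]
    - [87,0,0,0,0,0,0]
    - [87,0,0,0,0,0,0]
    - [87,0,0,0,0,0,0]
    - [87,0,0,0,0,0,0]

```text
time_s: 12.0
tool_pos: [0.5343, 0.2376, 0.0125]
tool_rot: [180.0, 0.0, 12.9]
force: [-0.4, -0.3, -0.1]
grip_width: 0.087
```

>>> send_rows:
  plan:
    - [87,0,0,-5,0,0,0]
    - [87,0,0,-10,0,0,0]
    - [87,0,0,-20,0,0,0]
    - [87,0,0,-30,0,0,0]
    - [87,0,0,-35,0,0,0]
    - [87,-10,0,-35,0,0,0]
    - [87,-20,0,-25,0,0,0]
    - [87,-20,0,-10,0,0,0]
    - [87,-10,0,0,0,0,0]
    - [87,0,0,0,0,0,0]
    - [87,0,0,0,0,0,0]
    - [87,0,0,0,0,0,0]

```text
time_s: 13.2
tool_pos: [0.4761, 0.2239, 0.1818]
tool_rot: [-180.0, 0.1, 12.9]
force: [0.9, 0.5, -0.2]
grip_width: 0.0869
```

```bash
python3 - <<'E'
from h import *
w=env.get_calibration("wrist");im=env.read_camera("wrist")
print(totool([.534,.237,.013]))
for r in env.regions_of("wrist","coaster_top")[:1]:
    c,_=cv2.minEnclosingCircle(np.argwhere(r['region'])[:,::-1].astype(np.float32));print('coaster',r['rect'],c,at(w,c,.008))
green(.046)
env.read_camera("top");t=env.get_calibration("top")
for r in env.regions_of("top","blue_roll_center"): print('blue',r['confidence'],r['rect'])
cv2.imwrite('pics/w6.png',im[:,:,::-1])
E
```

```text
t 13.25 tcp [0.4761 0.2241 0.1817] [-1.7996e+02  7.0000e-02  1.2920e+01] w 0.08707795190174135 F [-0.4  0.2 -0.4]
[ 59.5   0.5 168.7]
coaster [44.0, 0.0, 152.1, 84.9] (96.21641540527344, 31.61044692993164) [0.5755 0.3916 0.008 ]
[249.1 114.2] 33.12028121948242 [0.5347 0.2378 0.046 ]
blue 0.64 [286.4, 186.3, 312.8, 210.5]
```

View pics/w6.png

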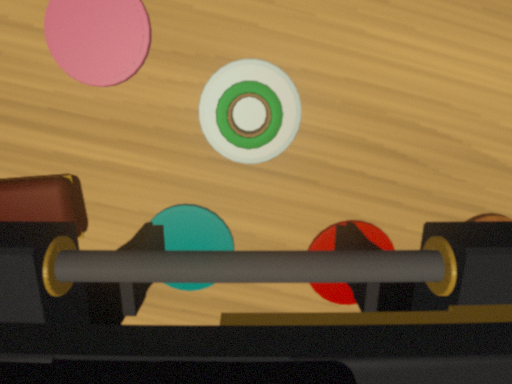

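The green ring (249,114) lies flat and centred on the white coaster (250,111), and the gripper is clear of it. Handing in.

```bash
python3 -c "
from cell import env
print(env.sign_off())"
```

```text
the job is handed in; nothing more can be done
None
```

The green roll now lies flat in the middle of the white glass coaster, and I handed the job in at about 13 s; no verdict is reported.

**What I did:** I gripped the green roll at 15 N, lifted it straight up about 160 mm off its post and carried it over at a height of about 0.2 m. I lowered it until the force reading showed about 5 N of contact, then opened the fingers and backed off.

**Last checks:**
- **Placement:** in the last wrist picture the roll measured at (0.535, 0.238). That is about 1 mm from my earlier coaster estimate of (0.534, 0.237).
- **Coaster:** in that picture the roll sits centred on the coaster to within a few pixels. The network's top coaster answer there was the pink one, so I judged the white one by eye. My earlier estimates of its centre differed by up to 8 mm between cameras.
- **Blue roll:** in the top picture its detected box was still around the same spot, centre within about 2 pixels (roughly 5 mm) of the start. The box was somewhat wider than before.
- **Gripper:** it is open, about 170 mm above the placement height, with forces within noise.

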